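Tuck the apron plate under the lapped cover of the press bed and hold it flat

TASK

Take the wider of the two aluminium apron plates lying on the bench by its upright rib and tuck its thin front edge about 30 mm under the hinged steel cover plate of the press bed, sliding it in flat through the gap, without lifting the cover. Press the plate firmly down flat on the bed and finish while still holding it pressed there, as if a colleague were about to bolt it down. Leave everything else on the bench as it is.

Things in the scene. Friction and masses are not known exactly. Their poses are not given: they have to be found in the camera images.
- plate: Wide apron plate: bare aluminium sheet 90 mm (x) by 110 mm (y), 4 mm thick, 0.11 to 0.22 kg, with an upright grip rib: 8 mm thick in x, 60 mm long in y, centred at x = -39 mm, its top 40 mm above the underside. Origin: centre of the sheet's underside; x points from the rib to the plain front edge, z up. Starts flat on the bench, x away from the robot (yaw within 0.5 rad).
- plate_edge (a point): Middle of the plate's front edge (the one to be tucked), on the underside: x = +45 mm in the plate's frame.
- plate_rib (a point): Point in the middle of the plate's rib, 30 mm above the underside of the sheet (10 mm below the rib's top).
- spare: Narrow apron plate, not to be used: same shape, material and 90 mm in x, but only 70 mm wide in y, with a rib 40 mm long. Origin as on the wide plate. One plate lies to the left, one nearer the middle: which is which varies.
- bed: Press bed, fixed to the bench: grey slab 240 mm (x) by 170 mm (y), 30 mm high. Origin: centre of its underside; x points away from the robot (yaw within 0.25 rad), z up. The front half (x < 0) is bare and flat at z = 30 mm; over the rear half lies the steel cover plate, 152 mm wide, 3 mm thick. Nothing rises more than 19 mm above the slab's top.
- cover_lip (a point): Middle of the lower edge of the cover's free front lip: bed x = 0, y = 0, z = 38 mm when down. Below it opens a slot 8 mm high (bed z 30 to 38 mm), 124 mm wide (y -62 to +62 mm between fixed side blocks) and 40 mm deep (fixed stop at bed x = +40 mm).
- cover (a joint): Angle of the cover about its hinge along the bed's y, 85 mm behind the lip (rad): 0 = lying down level, at its limit (8 mm above the bed), growing as the lip lifts. Nothing but its weight (0.12 kg) keeps it down.
- can1: Bystander: small upright steel motor can, 32 mm across, 29 mm high, beyond the plates and left of the bed. Origin: centre of the underside.
- can2: Bystander: another such can, farther left beyond the plates.
- can3: Bystander: another such can, between the robot and the plates.
- driver: Bystander: screwdriver lying between the robot and the press bed. Origin: under its middle.
- oil: Bystander: white closed oil bottle, 56 mm across, 130 mm high, right of the bed. Origin: centre of the underside.
Not all that is in view belongs to the job. What is shaped like the plate but orange is not meant.

How it is judged:
By the outcome, as a careful person would: the job done as asked, in the order asked, and still so for the second after the job is handed in, while the arm keeps its last pose, push and grip.
It also fails if it takes over 40 s, if anything falls off the work surface, if the arm or the gripper's body presses on something with over 40 N, if the wrist force passes 120 N, or if a joint passes its speed limit or range.

ROBOT

A 6-joint arm with a two-finger parallel gripper is mounted at the origin on the work surface. World frame = base frame: x ahead of the robot, y to its left, z up, the work surface at z = 0. Lengths are in mm, angles in rad, forces in N, time in s.
With the tool pointing down it reaches from about 275 to 825 mm from the base axis. Payload 5.2 kg.
Tool frame: the origin (TCP) lies at the very end of the fingers, on their centre line; the grasp point (between the pads) lies 19 mm behind it; z points along the fingers, y is the line along which they close (so a half turn about z gives the same grasp; the last joint's range is limited). The gripper opens to 93 mm and grips with 3 to 60 N. Pads are 15 mm wide; open, the fingers measure 128 mm over their backs; the gripper's body (75 mm by 188 mm) begins 65 mm behind the grasp point.
Start: joints at [-1.352, 0.259, 1.535, -0, 1.348, -0.203], TCP at [225.192, -501.79, 218.653] pointing down, gripper open.
Joint ranges: [-3.14, 3.14], [-0.91, 2.08], [0.19, 2.58], [-1.22, 4.36], [0.22, 2.71], [-3.12, 3.12]. Speed limits (rad/s): [2.57, 2.57, 3.14, 3.14, 3.14, 3.14].

INTERFACE

Orientations are given as [roll, pitch, yaw] about the fixed x, y, z axes, in that order (R = Rz(yaw) Ry(pitch) Rx(roll)).
In Python, from bench import robot gives the robot as it stands. The module is installed in compiled form; this text tells all that it offers. Calls block until the motion is done:
- robot.move_ptp(position, orientation): joint-space move of the TCP to a pose.
- robot.move_linear(position, ori=None, speed=150, f_stop=None): straight line of the TCP; ori=None keeps the orientation; speed is the mean speed in mm/s. With f_stop (N) it stops when the force on the tool has changed by that much, and returns True; else False.
- robot.move_j(angles): joint-space move.
- robot.move_gripper(opening): opening from 0.0 (shut) to 1.0 (fully open); the grip force is fixed at half the most; returns when the fingers have stopped.
- robot.sleep(seconds).
- robot.inverse_kinematics(position, orientation): joint angles nearest the present ones, or None.
- robot.get_image(name): name is "side" or "top"; returns a dict with "img" (384x512x3 uint8, blue, green, red), "fovy" (degrees; the focal length in pixels is half the picture's height over the tangent of half this angle, whatever the lens; pixels are square), "cx", "cy" (the principal point, pixels), "eye" and "orientation" of the camera in the world. Camera axes: x right, y down, z forward; pixel columns grow to the right and rows downward; lengths in mm; the calibration is good to about 2 mm. A picture is of the moment at which its call begins. There is no depth.
A pose or a line that the arm cannot do raises robot.MotionError and nothing moves.
- robot.hand_in(): hands the job in; it is judged then, once.
Readings, each from a call of its own:
- robot.current_t(): time.
- robot.current_qpos(): joint angles.
- robot.current_joint_vel(): joint speeds.
- robot.current_joint_efforts(): joint torques, N m.
- robot.current_tcp_pos(): TCP position.
- robot.current_eef_rot(): TCP orientation.
- robot.current_contact_force(): force on the tool from outside, world axes, zero at the start.
- robot.current_ft_torque(): the same for the moment, N m.
- robot.current_gripper_width(): opening from 0.0 (shut) to 1.0 (fully open).
- robot.current_finger_force(): force on a finger pad.
Only numpy, scipy, OpenCV 4.12 (cv2) and the standard library are available. Lean on these libraries where they do the work, as an engineer would, in place of code of your own. Each camera call takes 0.05 s, during which the arm holds its last target. There are 200 camera calls.

## Working session

There is one attempt and no reset: what is moved stays moved. The work goes in short steps, each a Python script; the robot and the scene stay as the last script left them, time stands still between calls to the robot, and variables do not carry over. Pictures are saved under pics/ and viewed, at most 10 in all, crops included, and the job is handed in when it is done.

```bash
mkdir -p pics
cat > h.py <<'E'
import numpy as np, cv2
from bench import robot
from scipy.spatial.transform import Rotation as R
def cam(n):
    d=robot.get_image(n); return d
def rot(d):
    o=np.array(d["orientation"]); return o if o.shape==(3,3) else R.from_euler('xyz',o).as_matrix()
def ray(d,u,v,z):
    f=192/np.tan(np.radians(d["fovy"])/2)
    r=rot(d)@np.array([(u-d["cx"])/f,(v-d["cy"])/f,1]); e=np.array(d["eye"])
    return e+r*(z-e[2])/r[2]
def proj(d,p):
    f=192/np.tan(np.radians(d["fovy"])/2)
    c=rot(d).T@(np.array(p)-d["eye"]); return c[:2]/c[2]*f+[d["cx"],d["cy"]]
E
python3 - <<'E'
from h import *
for n in("top","side"):
    d=cam(n); cv2.imwrite(f"pics/{n}0.png",cv2.resize(d["img"],(800,600),interpolation=cv2.INTER_CUBIC)); cv2.imwrite(f"{n}0_raw.png",d["img"])
    print({k:d[k] for k in d if k!="img"})
E
```

```text
{'fovy': 44.1721705354923, 'cx': 261.0656937296449, 'cy': 192.47241521463837, 'eye': array([ 327.33422314,  -32.4359501 , 1404.78336367]), 'orientation': array([-2.99912185, -0.02378218, -1.58415991])}
{'fovy': 51.975795535579294, 'cx': 257.1208280234245, 'cy': 192.7862295167514, 'eye': array([427.93282159, 770.13105288, 550.32351874]), 'orientation': array([-2.10463385, -0.01336305, -3.02284971])}
```

View pics/top0.png

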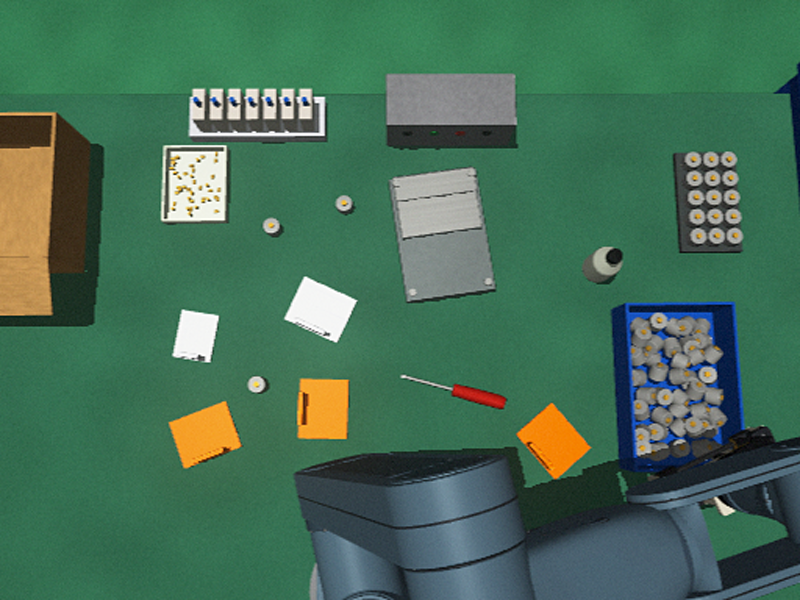

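View pics/side0.png

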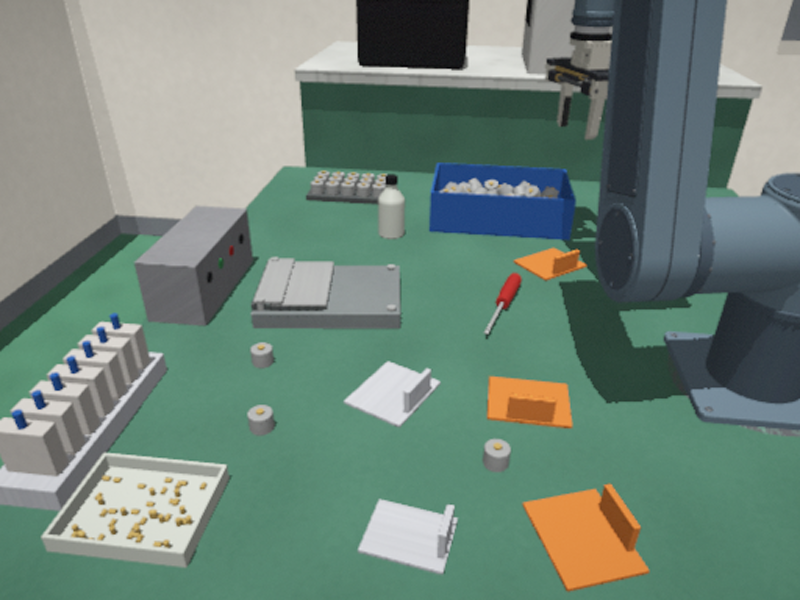

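The top view shows two white/aluminium plates, A at (320,309) and B at (196,336). The bed is at (443,235), with the cover on its far half and its front edge around row 235. There are orange decoys at (205,435), (323,408) and (553,440). A looks wider, so next I measure both plates and the bed, and take one enlarged crop to confirm.

Run:
```python
from h import *
d=cam("top"); im=d["img"]; 
hsv=cv2.cvtColor(im,cv2.COLOR_BGR2HSV)
m=((hsv[...,1]<40)&(hsv[...,2]>150)).astype(np.uint8)*255
cs,_=cv2.findContours(m,cv2.RETR_EXTERNAL,cv2.CHAIN_APPROX_NONE)
for c in cs:
    (x,y),_,_=cv2.minAreaRect(c)
    if cv2.contourArea(c)<400 or not(100<x<240 and 170<y<240): continue
    b=cv2.boxPoints(cv2.minAreaRect(c)); w=np.array([ray(d,*p,4)[:2] for p in b])
    print("plate px",(x,y),"corners\n",b.round(1).tolist(),w.round(1).tolist(),"sides",np.linalg.norm(w-np.roll(w,-1,0),axis=1).round(1))
m=((hsv[...,1]<40)&(hsv[...,2]>85)).astype(np.uint8)*255
m[:100]=0
cs,_=cv2.findContours(m,cv2.RETR_EXTERNAL,cv2.CHAIN_APPROX_NONE)
for c in cs:
    (x,y),_,_=cv2.minAreaRect(c)
    if cv2.contourArea(c)<1500 or not(240<x<330 and 100<y<200): continue
    b=cv2.boxPoints(cv2.minAreaRect(c)); w=np.array([ray(d,*p,30)[:2] for p in b])
    print("bed",(x,y),b.round(1).tolist(),w.round(1).tolist(),"sides",np.linalg.norm(w-np.roll(w,-1,0),axis=1).round(1))
A=cv2.resize(im[165:240,100:240],None,fx=4.2,fy=4.2,interpolation=cv2.INTER_CUBIC)
B=cv2.resize(im[100:197,240:325],None,fx=6,fy=6,interpolation=cv2.INTER_CUBIC)
cv2.imwrite("pics/plates.png",A);cv2.imwrite("pics/bed.png",B)
```

```text
plate px (124.76923370361328, 214.6538543701172) corners
 [[109.69999694824219, 227.5], [115.80000305175781, 197.0], [139.8000030517578, 201.8000030517578], [133.6999969482422, 232.3000030517578]] [[428.2, 377.8], [518.7, 362.6], [503.6, 291.4], [413.3, 307.2]] sides [91.7 72.8 91.7 72.1]
plate px (204.69268798828125, 197.66583251953125) corners
 [[181.1999969482422, 203.60000610351562], [194.0, 175.89999389648438], [228.10000610351562, 191.6999969482422], [215.39999389648438, 219.39999389648438]] [[496.7, 169.1], [579.9, 131.8], [531.2, 29.9], [448.7, 68.0]] sides [ 91.2 112.9  90.9 111.9]
bed (282.1846008300781, 148.89732360839844) [[248.0, 113.5999984741211], [304.5, 105.0999984741211], [316.3999938964844, 184.1999969482422], [259.8999938964844, 192.6999969482422]] [[764.0, -31.7], [789.5, -202.7], [547.2, -231.4], [523.6, -64.2]] sides [173.  244.  168.9 242.6]
```

View pics/plates.png

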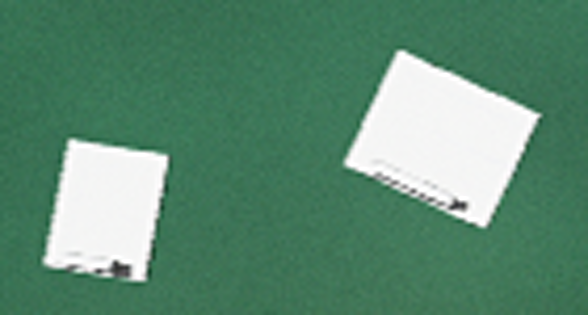

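View pics/bed.png

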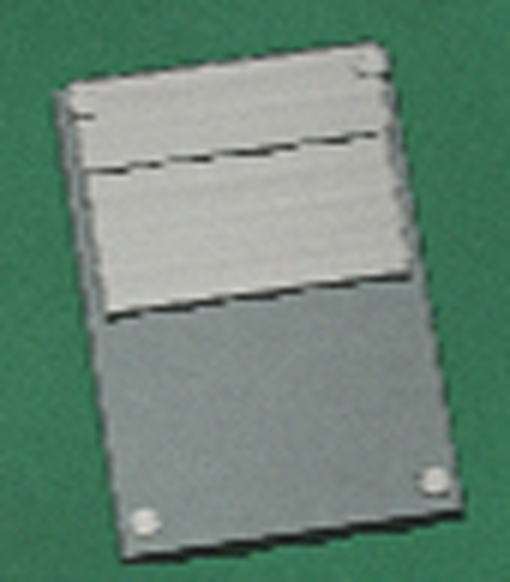

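Plate A at (320,309) is the one: it measures 112×91 mm, against 72×91 mm for B at (196,336). The crop agrees, showing A's rib along its lower-left edge. The bed crop shows the lip running from (105,318) to (410,275) and screw heads at the front corners. Next I refine the bed estimate and grasp.

Run:
```python
from h import *
d=cam("top")
g=lambda u,v,z: ray(d,240+u/6-.4,100+v/6-.4,z)[:2]
L,Rr=g(105,316,39),g(410,275,39); F1,F2=g(122,556,30),g(463,510,30); S1,S2=g(145,520,35),g(435,480,35)
for n,a,b in(("lip",L,Rr),("front",F1,F2),("screws",S1,S2)): print(n,(a+b)/2,"len",np.linalg.norm(a-b),"yaw",np.arctan2((a-b)[1],(a-b)[0])-np.pi/2)
print("lip-front",np.linalg.norm((L+Rr-F1-F2)/2))
p=-0.437; c=np.array([514.1,99.7]); rib=c-39*np.array([np.cos(p),np.sin(p)]); print("rib",rib)
for s in(1,-1):
    print(s,robot.inverse_kinematics([*rib,8],[np.pi,0,p+s*np.pi/2]),robot.inverse_kinematics([590,-140,40],[np.pi,0,.137+s*np.pi/2]))
```

```text
lip [ 652.63729736 -132.95280168] len 152.302026905347 yaw 0.1286618331531506
front [ 535.37667632 -148.48755593] len 169.39932703936117 yaw 0.12542224277550051
screws [ 550.96616363 -147.13340209] len 143.847042421807 yaw 0.12892920387381546
lip-front 118.2851716672227
rib [478.76500908 116.2057086 ]
1 [ 1.12757525e-02  4.09570807e-01  1.92121421e+00 -4.44089210e-16
  8.10807640e-01  4.48275752e-01] [-0.41673449  0.52425447  1.60725578  0.          1.01008241 -0.55373449]
-1 [ 1.12757525e-02  4.09570807e-01  1.92121421e+00 -4.44089210e-16
  8.10807640e-01 -2.69331690e+00] [-4.16734493e-01  5.24254470e-01  1.60725578e+00 -4.44089210e-16
  1.01008241e+00  2.58785816e+00]
```

Run:
```python
from h import *
p=-0.437; rib=np.array([478.8,116.2]); o=[np.pi,0,p+np.pi/2]
robot.move_gripper(0.5)
robot.move_ptp([*rib,150],o)
robot.move_linear([*rib,55],speed=150)
d=cam("side"); u,v=proj(d,[*rib,30]).astype(int); x0,y0=max(u-70,0),max(v-60,0)
cv2.imwrite("pics/pre.png",cv2.resize(d["img"][y0:y0+110,x0:x0+140],None,fx=5,fy=5,interpolation=cv2.INTER_CUBIC)); print(u,v,x0,y0,robot.current_t(),robot.current_tcp_pos())
```

```text
266 247 196 187 4.325 [479.74878681 116.06478753  55.9187786 ]
```

View pics/pre.png

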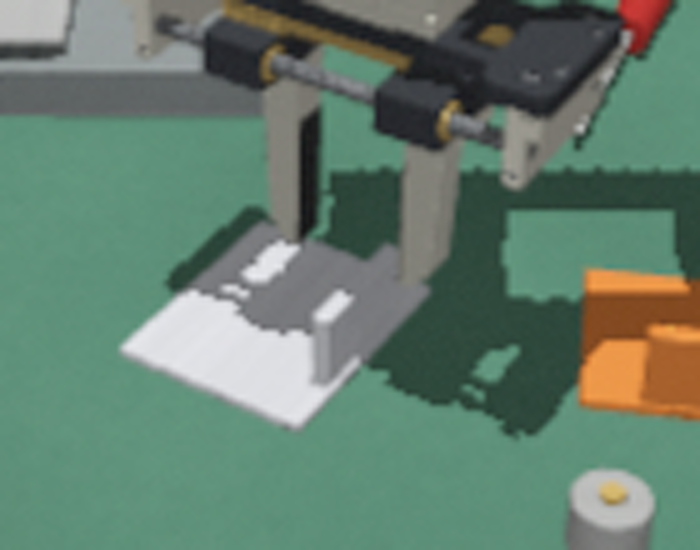

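The side crop shows the open fingers, with tips at (290,240) and (425,280), either side of the rib running from (330,310) to (395,250). The rib centre projects to (350,300), which matches, so I grasp it now.

Run:
```python
from h import *
rib=np.array([478.8,116.2])
robot.move_linear([*rib,8],speed=80)
print(robot.current_tcp_pos(),robot.current_contact_force())
robot.move_gripper(0.0)
print(robot.current_gripper_width()*93,robot.current_finger_force())
robot.move_linear([*rib,120],speed=100)
b=.129; o=[np.pi,0,b+np.pi/2]; lip=np.array([652.8,-133]); X=np.array([np.cos(b),np.sin(b)])
t=lip+X*(-20-84)   # front edge 20 mm before lip
robot.move_ptp([*t,120],o)
robot.move_linear([*t,55],speed=100)
print(robot.current_tcp_pos(),robot.current_contact_force(),robot.current_gripper_width()*93,robot.current_t())
for n in("top","side"):
    d=cam(n); u,v=proj(d,[*(t+X*50),40]).astype(int); x0,y0=max(u-65,0),max(v-50,0)
    print(n,x0,y0); cv2.imwrite(f"pics/over_{n}.png",cv2.resize(d["img"][y0:y0+110,x0:x0+130],None,fx=5,fy=5,interpolation=cv2.INTER_CUBIC))
    for nm,q in(("frontL",(84,55,51)),("frontR",(84,-55,51)),("lipL",(104,76,38)),("lipR",(104,-76,38))):
        w=t+X*q[0]+np.array([-X[1],X[0]])*q[1]; print(nm,((proj(d,[*w,q[2]])-[x0,y0])*5).round())
```

```text
[479.11867391 116.2212365    8.25096557] [ 0.23931958 -0.0091628  -0.29594929]
7.9796123672922885 30.00010997056961
[ 550.14281539 -146.30472731   55.48542069] [-0.07072679 -0.23794974 -1.92838578] 8.036753672558957 8.875
top 220 116
frontL [227. 205.]
frontR [412. 180.]
lipL [186. 181.]
lipR [439. 147.]
side 166 130
frontL [254. 288.]
frontR [270. 189.]
lipL [212. 331.]
lipR [238. 193.]
```

View pics/over_top.png

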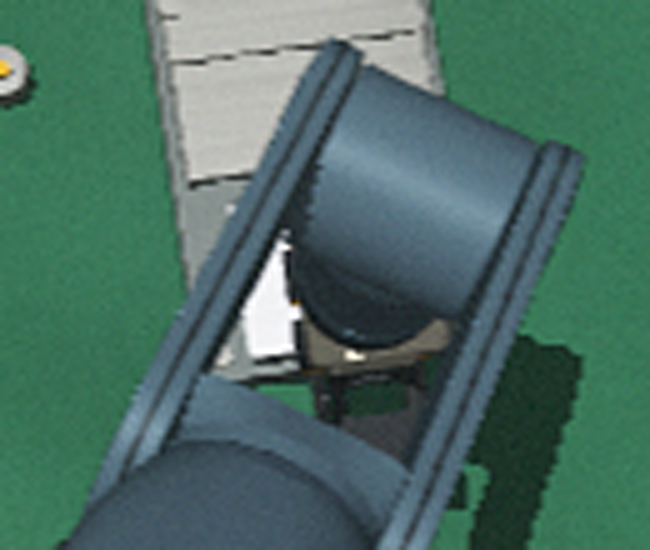

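View pics/over_side.png

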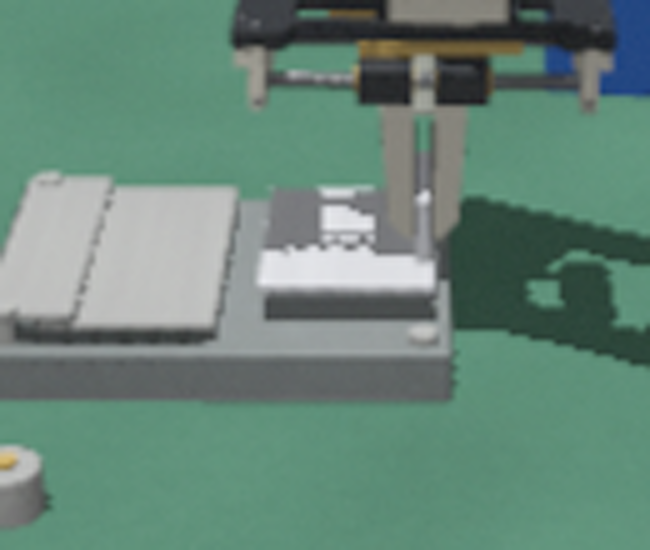

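The side view shows the plate held level and parallel to the lip. Its front corners are at (258,287) and (272,188), against predicted (254,288) and (270,189). The lip is at (215,331)–(236,190), within 3 px of prediction. The top view's left front corner is at (230,207), also as predicted. Now I lower it to touch the bed, slide in with about 1 mm of clearance, and press.

Run:
```python
from h import *
b=.129; lip=np.array([652.8,-133]); X=np.array([np.cos(b),np.sin(b)])
t=lip+X*(-104)
P=lambda s: print(s,robot.current_tcp_pos().round(2),robot.current_contact_force().round(2),round(robot.current_gripper_width()*93,2),robot.current_t())
P("start")
print(robot.move_linear([*t,35],speed=20,f_stop=4)); P("touch")
z=robot.current_tcp_pos()[2]
robot.move_linear([*t,z+1.2],speed=20); P("up")
hit=robot.move_linear([*(t+X*51),z+1.2],speed=20,f_stop=6); P("in"); print(hit)
d=cam("side"); cv2.imwrite("pics/in.png",cv2.resize(d["img"][130:240,150:280],None,fx=5,fy=5,interpolation=cv2.INTER_CUBIC))
q=t+X*51
for nm,a in(("rearL",(-90,55,31)),("rearR",(-90,-55,31)),("lipL",(-30,76,38)),("lipR",(-30,-76,38))):
    w=q+X*(84+a[0])+np.array([-X[1],X[0]])*a[1]; print(nm,((proj(d,[*w,a[2]])-[150,130])*5).round())
```

```text
start [ 550.37 -146.59   55.9 ] [ 0.12 -0.08 -1.59] 7.4 8.975
True
touch [ 549.44 -146.3    38.07] [-0.55  0.44  4.05] 7.94 9.7667
up [ 549.5  -146.33   39.01] [ 1.18 -0.31 -1.1 ] 8.16 10.0333
in [ 600.17 -139.85   39.28] [-0.46 -0.72 -1.29] 7.82 12.7333
False
rearL [412. 322.]
rearR [420. 222.]
lipL [290. 331.]
lipR [316. 193.]
```

View pics/in.png

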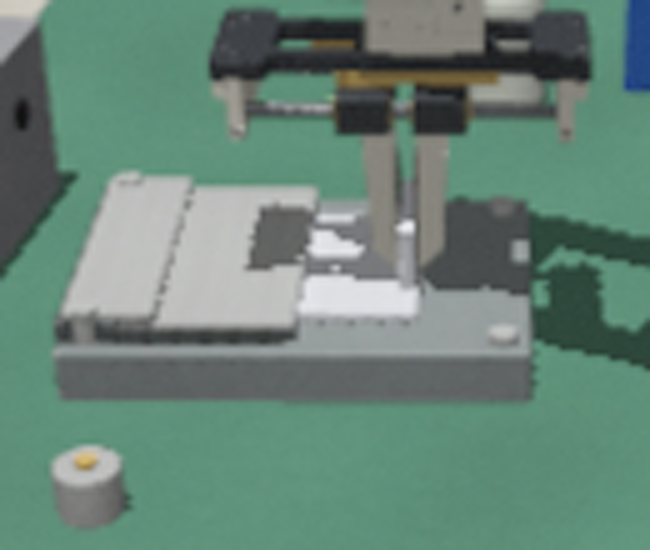

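The plate's front is under the cover, with its rear left corner at (417,318) against predicted (412,322). The cover looks unmoved and there was no contact force. Next I press down.

Run:
```python
from h import *
P=lambda s: print(s,robot.current_tcp_pos().round(2),robot.current_contact_force().round(2),robot.current_ft_torque().round(2),round(robot.current_gripper_width()*93,2),robot.current_t())
b=.129; lip=np.array([652.8,-133]); X=np.array([np.cos(b),np.sin(b)]); q=lip+X*(-53)
print(robot.move_linear([*q,30],speed=10,f_stop=25)); P("press")
robot.sleep(0.5); P("held")
robot.sleep(0.5); P("held")
d=cam("side"); cv2.imwrite("pics/press.png",cv2.resize(d["img"][140:220,155:265],None,fx=7,fy=7,interpolation=cv2.INTER_CUBIC))
```

```text
True
press [ 600.31 -139.87   38.1 ] [-0.58 -0.04  3.58] [-0.06 -0.23 -0.04] 8.09 13.2833
held [ 600.28 -139.88   38.08] [-1.06 -0.29  4.97] [-0.03 -0.27  0.03] 7.95 13.7833
held [ 600.27 -139.85   38.08] [-1.63  0.93  6.15] [-0.08 -0.25  0.  ] 7.65 14.2833
```

View pics/press.png

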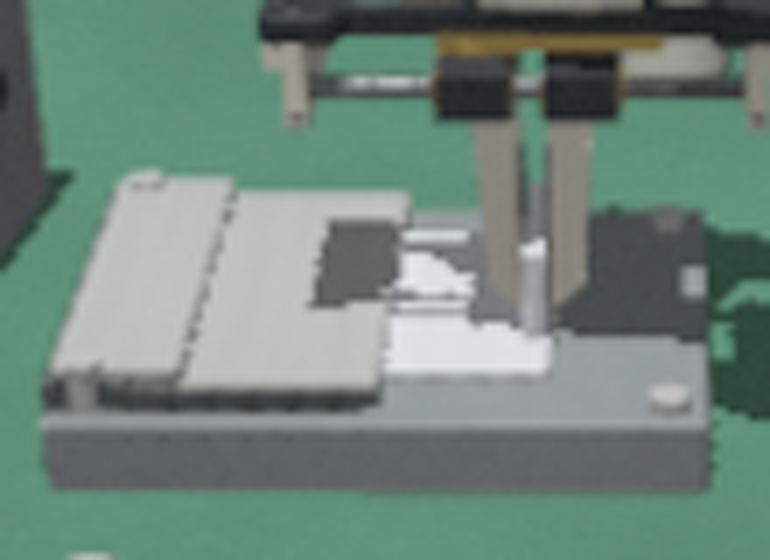

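The plate lies flat and the cover is down, but the held push is only about 6 N. I step the target down until the held force is firm.

Run:
```python
from h import *
x,y,z=robot.current_tcp_pos()
for i in range(14):
    z-=0.2; robot.move_linear([600.3,-139.9,z],speed=10); robot.sleep(0.25)
    f=np.mean([robot.current_contact_force() for _ in range(4)],0)
    print(round(z,2),robot.current_tcp_pos().round(2),f.round(1),round(robot.current_t(),1))
    if f[2]>22: break
robot.sleep(.8); print(robot.current_tcp_pos().round(2),robot.current_contact_force().round(1),robot.current_ft_torque().round(2),robot.current_gripper_width()*93)
d=cam("side"); cv2.imwrite("pics/press2.png",cv2.resize(d["img"][140:220,155:265],None,fx=7,fy=7,interpolation=cv2.INTER_CUBIC))
```

```text
37.91 [ 600.37 -139.95   38.16] [-2.5  0.7  4.8] 14.9
37.71 [ 600.35 -139.92   38.09] [-2.4 -0.   6.7] 15.4
37.51 [ 600.34 -139.91   38.08] [-3.1  1.2  7. ] 15.9
37.31 [ 600.36 -139.91   38.06] [-3.9  1.   8.3] 16.4
37.11 [ 600.35 -139.91   38.08] [-4.1  1.3 11. ] 16.9
36.91 [ 600.35 -139.9    38.09] [-4.9  1.1 11.3] 17.4
36.71 [ 600.34 -139.93   38.06] [-6.   1.  12.6] 17.9
36.51 [ 600.35 -139.93   38.06] [-5.8  1.9 14. ] 18.4
36.31 [ 600.35 -139.86   38.06] [-6.5  2.3 14.6] 18.9
36.11 [ 600.37 -139.9    38.06] [-7.1  1.3 16. ] 19.4
35.91 [ 600.38 -139.91   38.06] [-7.4  2.6 17.5] 19.9
35.71 [ 600.35 -139.94   38.07] [-6.5  2.7 19.6] 20.4
35.51 [ 600.36 -139.92   38.07] [-7.5  2.1 19. ] 20.9
35.31 [ 600.35 -139.94   38.02] [-8.1  3.3 21.7] 21.4
[ 600.38 -139.93   38.04] [-8.6  2.5 21.4] [ 0.4  0.9 -0. ] 8.048356309466602
```

View pics/press2.png

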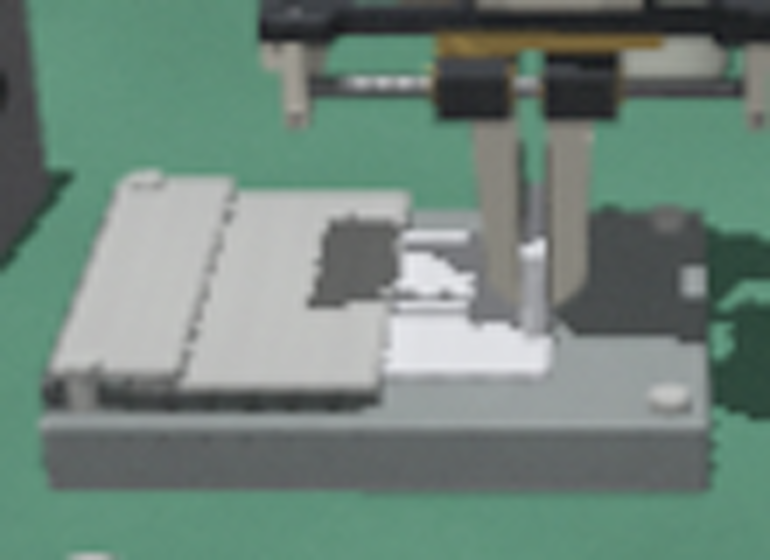

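Run:
```python
from h import *
d=cam("side"); b=.129; X=np.array([np.cos(b),np.sin(b)]);Y=np.array([-X[1],X[0]])
lip=np.array([652.8,-133])
g=lambda u,v,z:(lambda w:(round(w@X,1),round(w@Y,1)))(ray(d,155+u/7-.43,140+v/7-.43,z)[:2]-lip)
print("rearL",g(551,374,31),"lipL",g(380,405,38),"lipR top",g(411,192,41))
```

```text
rearL (np.float64(-61.1), np.float64(47.8)) lipL (np.float64(-1.7), np.float64(82.1)) lipR top (np.float64(1.0), np.float64(-79.9))
```

The plate is about 30 mm under the lip (rear edge at −61 mm, lip at −1 mm), flat, gripped, and held at 21 N. Handing in.

```bash
python3 -c "
from bench import robot
print(robot.current_contact_force(),robot.current_t()); print(robot.hand_in())"
```

```text
[-8.81153952  3.09529847 20.53563384] 22.2833
the job is handed in; nothing more can be done
None
```

The wide apron plate is tucked about 30 mm under the cover, which stayed down, and is held flat on the bed with about 21 N; I handed it in at about 22 s and no verdict came back.

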